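Clear the bench after a wheel repair

TASK

Clear the bench: slide the cabinet's door fully open, put every tile and mahogany offcut that lies on the bench into the cabinet, and slide the door fully shut again; put the aluminium tins and the chrome spoke key into the blue box and lower its hinged lid gently until it is fully closed, without letting it slam. Which of these pieces are there differs each time; leave the hand pump, the oil bottle and the mug where they are.

Things in the scene. Friction and masses are not known exactly. Their poses are not given: they have to be found in the camera images.
- cabinet: Low brown wooden bench cabinet, fixed, 170 mm (x) by 300 mm (y) by 66 mm high; origin: centre of its underside, its long side is its y axis. Its +y half has a solid top (deck); its -y half is an open storage well, covered by a sliding door when shut. Aluminium tracks 10 mm wide and 8 mm high run along both long edges of the top, up to 74 mm above the bench, flush with the door.
- well_floor (a point): Centre of the well's inner floor in the cabinet, 12 mm above the bench, axes as the cabinet's. The well is 150 mm (x) by 135 mm (y) inside, walls 10 mm thick rising 54 mm above this floor.
- door (a joint): Sliding door in the cabinet's top (white panel 146 by 148 mm, its upper face 74 mm above the bench): 0 = shut over the well, grows as it slides along the cabinet's +y over the deck, 0.14 m = fully open. It stays where it is left; about 2 N moves it. It starts shut or up to 25 mm ajar.
- door_handle (a point): Centre of the black grip bar standing on the middle of the door; bar 90 mm (along cabinet x) by 14 mm (along cabinet y) by 30 mm high, its centre 89 mm and its top 104 mm above the bench. Moves with the door.
- box: Blue repair box, fixed, 200 mm (x) by 170 mm (y) by 75 mm high, walls 5 mm; origin: centre of its underside. Its x axis points from the front to the hinged rim at the back, roughly away from the robot.
- box_floor (a point): Centre of the box's inner floor, 5 mm above the bench, axes as the box's. Inside 190 by 160 mm, walls rise 70 mm above this floor.
- lid (a joint): Blue lid of the box (200 by 170 by 8 mm), hinged along the box's +x rim: 0 = closed flat on the rim, grows as it opens, 1.57 = standing upright, at most 1.9. Stiff friction hinge: the lid stays at any angle; about 2.5 N at the free edge moves it, and it must be pushed all the way down.
- lid_hinge (a point): Middle of the lid's hinge line, on the box's +x rim 75 mm above the bench. The hinge line runs along the box's y.
- lid_edge (a point): Middle of the lid's free edge, 200 mm from the hinge, in the middle of the 8 mm thickness; a black tab 50 mm wide sticks out 14 mm beyond it. When the lid is closed this point is above the front rim, 79 mm above the bench.
- tin_a: Round aluminium tin with a slightly wider screw lid, 50 mm diameter, 22 mm high, about 60 g. Origin: centre of its underside, z up. Belongs in the blue box. May be absent.
- tin_b: Round aluminium tin with a slightly wider screw lid, 50 mm diameter, 22 mm high, about 60 g. Origin: centre of its underside, z up. Belongs in the blue box. May be absent.
- spoke_key: Chrome spoke key: flat bar 60 mm (its x) by 14 mm (its y) by 10 mm with a round boss 28 mm in diameter and 12 mm high in the middle, 50 g, lying flat on the bench. Origin: centre of its underside. Belongs in the blue box. May be absent.
- tile_white: White ceramic tile offcut, 62 mm (its x) by 40 mm (its y) by 10 mm thick, lying flat on the bench. Origin: centre of its underside. Belongs in the cabinet. May be absent.
- tile_blue: Blue ceramic tile offcut, 62 mm (its x) by 40 mm (its y) by 10 mm thick, lying flat on the bench. Origin: centre of its underside. Belongs in the cabinet. May be absent.
- wood_offcut: Dark mahogany offcut, 66 mm (its x) by 36 mm (its y) by 20 mm high, lying flat on the bench. Origin: centre of its underside. Belongs in the cabinet. May be absent.
- air_pump: Black plastic hand pump lying on the bench beyond the box, about 225 mm long (its x), T-handle 90 mm wide, 40 mm high. Origin below its barrel on the bench. Not part of the job; leave it alone.
- oil_bottle: Green oil bottle with a red cap, 44 mm diameter, 110 mm high, on the left of the bench. Origin: centre of its underside. Not part of the job; leave it alone.
- mug: White ceramic mug, 76 mm diameter, 85 mm high, left of the cabinet. Origin: centre of its underside. Not part of the job; leave it alone.

How it is judged:
By the outcome, as a careful person would: the job done as asked, in the order asked, and still so for the second after the job is handed in, with the robot touching nothing.
Of tin_a, tin_b, spoke_key only 2 to 3 are there at a start; the rules pass over those that are not, and their reading is None.
Of tile_white, tile_blue, wood_offcut only 1 to 2 are there at a start; the rules pass over those that are not, and their reading is None.
At some moment in a run one of tin_a, tin_b, spoke_key, tile_white, tile_blue, wood_offcut may be knocked a few centimetres aside while the robot is not near it.
Once in a run the grip may slacken for a moment while it holds something.
It also fails if it takes over 210 s, if anything falls off the work surface, if the arm or the gripper's body presses on something with over 40 N, if the wrist force passes 120 N, or if a joint passes its speed limit or range.

ROBOT

A 6-joint arm with a two-finger parallel gripper is mounted at the origin on the work surface. World frame = base frame: x ahead of the robot, y to its left, z up, the work surface at z = 0. Lengths are in m, angles in rad, forces in N, time in s.
With the tool pointing down it reaches from about 0.35 to 0.775 m from the base axis. Payload 7.3 kg.
Tool frame: the origin (TCP) lies between the finger pads; the fingertips stand 8 mm ahead of it and the grasp point (between the pads) lies 11 mm behind it (robot.nose_length is the distance from the TCP to the fingertips, in m); z points along the fingers, y is the line along which they close (so a half turn about z gives the same grasp; the last joint's range is limited). The gripper opens to 92 mm and grips with 3 to 60 N. Pads are 19 mm wide; open, the fingers measure 130 mm over their backs; the gripper's body (75 mm by 190 mm) begins 47 mm behind the grasp point.
Start: joints at [1.058, 0.342, 1.524, -0, 1.275, -0.146], TCP at [0.188, 0.49, 0.235] pointing down, gripper open.
Joint ranges: [-2.53, 2.53], [-0.77, 2.02], [0.04, 2.7], [-1, 4.14], [0.28, 2.66], [-3.11, 3.11]. Speed limits (rad/s): [2.57, 2.57, 3.14, 3.14, 3.14, 3.14].

INTERFACE

Orientations are given as [roll, pitch, yaw] about the fixed x, y, z axes, in that order (R = Rz(yaw) Ry(pitch) Rx(roll)).
In Python, from cell import robot gives the robot as it stands. The module is installed in compiled form; this text tells all that it offers.
- The arm moves only by the shell command python3 -m jog 'ROWS' [FORCE]. ROWS is JSON, a list that holds one entry, the list of rows, each a list of 5 numbers: the gripper's target within -1 to 1 (fully open at 1, half-way at 0, shut at -1), then the shift along the tool's x, y, z in m, then the turn about the tool's z in rad. A call has 1 to 5 rows; each row is the pose to reach, as a shift and turn from the pose commanded when the call began, along the tool's axes at that moment; what a row does not reach only later rows make up. A row lasts 1/12 s, in which the tool goes at most 41.7 mm and 7.16 degrees, less where a joint would pass 70% of its speed; a pose out of reach is approached as far as the arm can. A call with a gripper value outside its range is refused whole. The fingers move at their own pace and stop on an object; FORCE is the grip in N (left out, the last holds). Time passes only in rows, so rows that repeat a pose let the fingers close. It gives the time, the measured TCP pose, the force, the opening and the grip force at its end, in the units of the state.
- robot.observe(): the state, without advancing time (a new reading comes with each control period).
- robot.read_camera(name): name is "side" or "top" or "wrist"; returns the picture (420x560x3 uint8, red, green, blue); there is no depth.
- robot.camera_model(name): a dict with "camera_matrix" (3x3 intrinsics, pixels), "dist_coeffs" ([k1, k2, p1, p2, k3] as OpenCV has them; the pictures are not rectified), "position" and "attitude" of the camera in the world; the wrist camera has in their place "mount" (4x4, takes a point from camera to tool coordinates, whose origin is the TCP and whose axes are the flange's). Camera axes: x right, y down, z forward; pixel columns grow to the right and rows downward; lengths in m; the calibration is good to about 2 mm. A picture is of the moment at which its call begins: read the wrist's pose just before it. camera_model takes no time and is no camera call.
- robot.hand_in(): hands the job in; it is judged then, once.
The state is a dict: "time": time; "qpos": joint angles; "qvel": joint speeds; "joint_efforts": joint torques, N m; "tool_pos": TCP position; "tool_rot": TCP orientation; "contact_force": force on the tool from outside, world axes, zero at the start; "torque": the same for the moment, N m; "opening": finger opening in m; "grip_force": force on a finger pad.
Only numpy, scipy, OpenCV 4.12 (cv2) and the standard library are available. Lean on these libraries where they do the work, as an engineer would, in place of code of your own. Each camera call takes 0.05 s, during which the arm holds its last target. There are 200 camera calls.

## Working session

There is one attempt and no reset: what is moved stays moved. The work goes in short steps, Python scripts to look and compute and a shell command to move; the robot and the scene stay as the last step left them, time stands still between calls to the robot, and variables do not carry over. Pictures are saved under pics/ and viewed, at most 14 in all, crops included, and the job is handed in when it is done.

```bash
mkdir -p pics; cat > h.py <<'E'
import numpy as np, cv2
from scipy.spatial.transform import Rotation as R
from cell import robot
def snap(n,f):
    im=robot.read_camera(n); cv2.imwrite(f'pics/{f}.png',im[:,:,::-1]); return im
def pose(s=None):
    s=s or robot.observe(); return np.array(s['tool_pos']),R.from_euler('xyz',s['tool_rot']).as_matrix() 
def cam(n,s=None):
    m=robot.camera_model(n); K=np.array(m['camera_matrix']);d=np.array(m['dist_coeffs'])
    if n=='wrist':
        p,r=pose(s);M=np.array(m['mount']);return K,d,r@M[:3,3]+p,r@M[:3,:3]
    a=np.array(m['attitude']);
    return K,d,np.array(m['position']),(a if a.shape==(3,3) else R.from_euler('xyz',a).as_matrix())
def px2w(n,uv,z,s=None):
    K,d,c,A=cam(n,s);out=[]
    u=cv2.undistortPoints(np.array(uv,float).reshape(-1,1,2),K,d).reshape(-1,2)
    z=np.broadcast_to(z,len(u))
    for (x,y),zz in zip(u,z):
        r=A@[x,y,1];out.append(c+r*(zz-c[2])/r[2])
    return np.array(out)
def w2px(n,P,s=None):
    K,d,c,A=cam(n,s);q=(np.array(P,float).reshape(-1,3)-c)@A
    return cv2.projectPoints(q,np.zeros(3),np.zeros(3),K,d)[0].reshape(-1,2)
def tool(dw): # world shift to tool shift
    return pose()[1].T@np.array(dw)
E
python3 - <<'E'
from h import *
s=robot.observe();print(s)
print({k:v for k,v in robot.camera_model('top').items()});print(robot.camera_model('wrist')['mount'])
print(cam('top')[2:],cam('side')[2:])
a=snap('top','top0');snap('side','side0')
E
```

```text
{'time': 0.0, 'qpos': array([ 1.05800455e+00,  3.42728282e-01,  1.52501064e+00, -4.15988455e-05,
        1.27536995e+00, -1.45968839e-01]), 'qvel': array([ 5.62543729e-04,  1.82929222e-04, -1.53810479e-03,  8.12391898e-06,
       -4.22562361e-04,  8.80718023e-04]), 'joint_efforts': array([-2.69729033e-03, -4.31249321e+01, -2.44215631e+01,  7.14535592e-02,
        5.60801430e-02, -9.43563828e-05]), 'tool_pos': array([0.18807658, 0.48974255, 0.23404428]), 'tool_rot': array([-3.14008677e+00, -1.81180444e-04,  2.77478172e+00]), 'contact_force': array([-0.83160151,  0.64657687, -0.04248065]), 'torque': array([ 0.02700529, -0.05290101, -0.00579888]), 'grip_force': 0.0, 'opening': 0.09168925704746414}
{'camera_matrix': array([[546.5703385 ,   0.        , 275.9589039 ],
       [  0.        , 546.5703385 , 208.82597874],
       [  0.        ,   0.        ,   1.        ]]), 'dist_coeffs': array([-0.0177006,  0.       ,  0.       ,  0.       ,  0.       ]), 'position': array([0.24178826, 0.01987128, 1.65254055]), 'attitude': array([-2.94651171,  0.00460366, -1.56668509])}
[[-7.47384567e-04 -9.64133712e-01 -2.65415952e-01  7.28014220e-02]
 [ 9.99999721e-01 -7.23163898e-04 -1.88977583e-04 -7.35279335e-04]
 [-9.73957598e-06 -2.65416019e-01  9.64133983e-01 -1.48719921e-01]
 [ 0.00000000e+00  0.00000000e+00  0.00000000e+00  1.00000000e+00]]
(array([0.24178826, 0.01987128, 1.65254055]), array([[ 0.00411119, -0.98102736,  0.19382574],
       [-0.99998095, -0.00314086,  0.00531323],
       [-0.00460364, -0.19384389, -0.98102159]])) (array([0.40787893, 0.99771591, 0.7030504 ]), array([[-0.99018658, -0.05237312,  0.12956693],
       [-0.13780844,  0.51999223, -0.84298097],
       [-0.02322426, -0.85256386, -0.52210679]]))
```

View pics/top0.png

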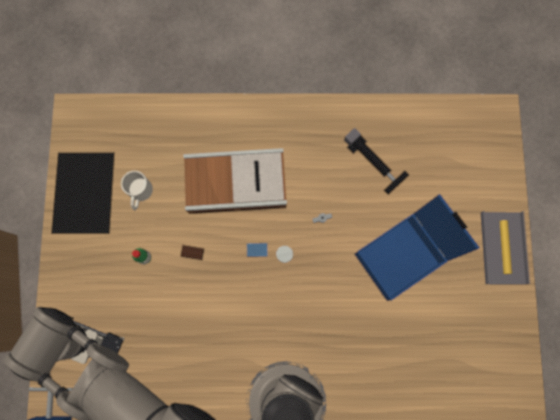

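View pics/side0.png

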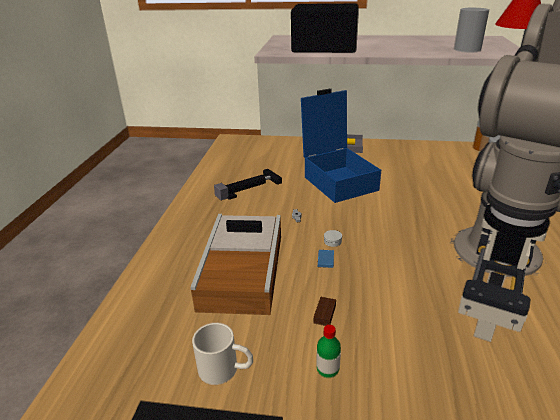

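The overhead view shows the cabinet at (185-285,150-210) with its door at the right, and the wood at (192,252). The blue tile is at (257,250), one tin at (285,254), the spoke key at (322,217), and the open box at (400,250). I'll enlarge it.

```bash
python3 - <<'E'
import cv2
im=cv2.imread('pics/top0.png');c=im[140:275,175:335];cv2.imwrite('pics/c1.png',cv2.resize(c,None,fx=4.4,fy=4.4,interpolation=cv2.INTER_CUBIC))
c=im[185:305,345:485];cv2.imwrite('pics/c2.png',cv2.resize(c,None,fx=4,fy=4,interpolation=cv2.INTER_CUBIC))
E
```

```text
(no output)
```

View pics/c1.png

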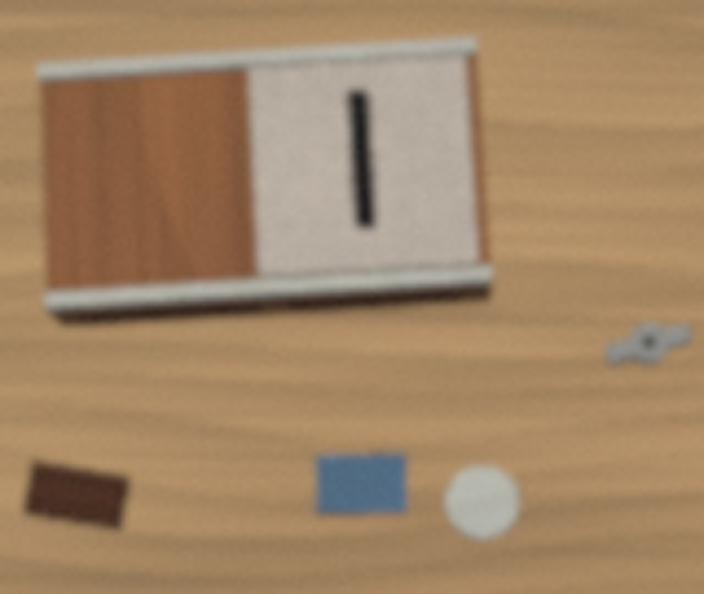

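View pics/c2.png

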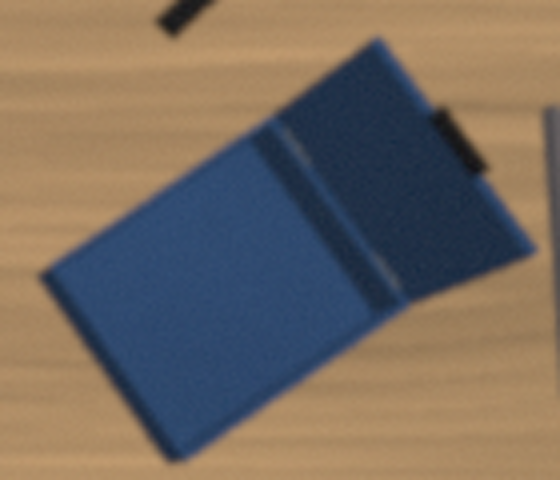

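```bash
cat > m.py <<'E'
from h import *
np.set_printoptions(precision=4,suppress=True)
C=lambda l:np.array(l)/4.4+[175,140]-.4
B=lambda l:np.array(l)/4+[345,185]-.4
cab=px2w('top',C([(38,66),(476,40),(491,278),(46,306)]),.074);print('cab',cab,cab.mean(0))
print('yaw', [np.arctan2(*(cab[a]-cab[b])[[1,0]])for a,b in((0,1),(3,2))],np.linalg.norm(cab[0]-cab[1]),np.linalg.norm(cab[0]-cab[3]))
h=px2w('top',C([(357,92),(366,225)]),.104);print('handle',h,h.mean(0))
for n,c,z in (('wood',[(35,463),(129,478),(121,528),(26,513)],.02),('tile',[(317,457),(406,454),(407,512),(318,514)],.01)):
    w=px2w('top',C(c),z);d=w[1]-w[0]+w[2]-w[3];print(n,w.mean(0),np.arctan2(d[1],d[0]),np.linalg.norm(d)/2)
print('tin',px2w('top',C([(482,501)]),.022))
k=px2w('top',C([(608,355),(688,330),(648,342)]),.011);d=k[1]-k[0];print('key',k,np.arctan2(d[1],d[0]),np.linalg.norm(d))
b=px2w('top',B([(42,275),(175,460),(405,302),(270,120)]),.075);print('box',b,b.mean(0))
d=b[3]-b[0]+b[2]-b[1];yw=np.arctan2(d[1],d[0]);print(yw,np.linalg.norm(d)/2)
c=b.mean(0);hg=np.array([*(c[:2]+.1*np.array([np.cos(yw),np.sin(yw)])),.075])
for a in (1.2,1.4,1.57,1.7,1.9):
    e=hg+.2*np.array([-np.cos(a)*np.cos(yw),-np.cos(a)*np.sin(yw),np.sin(a)])
    y=.085*np.array([-np.sin(yw),np.cos(yw),0]);print(a,((w2px('top',[e+y,e-y])-[345,185])*4).round())
E
python3 m.py
```

```text
cab [[ 0.719   0.308   0.074 ]
 [ 0.7382  0.0086  0.074 ]
 [ 0.5719 -0.0017  0.074 ]
 [ 0.5519  0.2963  0.074 ]] [0.6453 0.1528 0.074 ]
yaw [np.float64(1.6349425468584398), np.float64(1.6381027310276617)] 0.29992986625071466 0.1675563775806604
handle [[0.6924 0.0883 0.104 ]
 [0.6012 0.0813 0.104 ]] [0.6468 0.0848 0.104 ]
wood [0.4308 0.2794 0.02  ] -1.7238385703093233 0.06566974205858246
tile [0.4405 0.0859 0.01  ] -1.5389097898927862 0.06110424863714599
tin [[0.4278 0.0036 0.022 ]]
key [[ 0.5309 -0.0836  0.011 ]
 [ 0.5487 -0.1393  0.011 ]
 [ 0.5401 -0.1114  0.011 ]] -1.2614450166243143 0.05845633497790854
box [[ 0.4228 -0.2012  0.075 ]
 [ 0.2908 -0.2929  0.075 ]
 [ 0.404  -0.4631  0.075 ]
 [ 0.5375 -0.3713  0.075 ]] [ 0.4138 -0.3322  0.075 ]
-0.9809127559368938 0.20477252125964848
1.2 [[242. 123.]
 [400. 342.]]
1.4 [[294.  87.]
 [453. 307.]]
1.57 [[337.  58.]
 [498. 277.]]
1.7 [[369.  36.]
 [529. 254.]]
1.9 [[412.   7.]
 [572. 223.]]
```

```bash
cat > plan.py <<'E'
import sys,json
from h import *
def plan(wps):
    p,r=pose();yaw=np.arctan2(r[1,0],r[0,0])
    for x,y,z,w in wps:
        d=R.from_euler('xyz',[np.pi,0,yaw]).as_matrix().T@(np.array([x,y,z])-p)
        t=-((w-yaw+np.pi)%(2*np.pi)-np.pi)
        q1=np.arctan2(y,x)
        print('shift',d.round(4),'turn',round(t,3),'len',round(np.linalg.norm(d),3),'rows',int(np.ceil(max(np.linalg.norm(d)/.0417,abs(t)/.125))),'q6',round((q1+np.pi/2-w+np.pi)%(2*np.pi)-np.pi,2))
        p=np.array([x,y,z]);yaw=w
if __name__=='__main__': plan(json.loads(sys.argv[1]))
E
python3 plan.py '[[0.645,0.085,0.2,3.208],[0.645,0.085,0.087,3.208],[0.637,0.23,0.087,3.208]]'; python3 -m jog '[[[1,0,0,0,0]]]'
```

```text
shift [-0.5717 -0.214   0.0341] turn -0.433 len 0.611 rows 15 q6 -1.51
shift [ 0.    -0.     0.113] turn -0.0 len 0.113 rows 3 q6 -1.51
shift [-0.0016  0.1452  0.    ] turn -0.0 len 0.145 rows 4 q6 -1.29
time: 0.18
tool_pos: [0.1881, 0.4899, 0.2343]
tool_rot: [-3.141, -0.0, 2.775]
contact_force: [-0.0, -0.0, 0.2]
opening: 0.0916
grip_force: 0.0
```

```bash

python3 -m jog '[[[1,-0.038,-0.0143,0.0023,0],[1,-0.076,-0.0285,0.0045,0],[1,-0.114,-0.043,0.007,0],[1,-0.152,-0.057,0.009,0],[1,-0.19,-0.071,0.011,0]]]' >/dev/null
python3 -m jog '[[[1,-0.038,-0.0143,0.0023,0],[1,-0.076,-0.0285,0.0045,0],[1,-0.114,-0.043,0.007,0],[1,-0.152,-0.057,0.009,0],[1,-0.19,-0.071,0.011,0]]]' >/dev/null
python3 -m jog '[[[1,-0.038,-0.0143,0.0023,0],[1,-0.076,-0.0285,0.0045,0],[1,-0.114,-0.043,0.007,0],[1,-0.152,-0.057,0.009,0],[1,-0.19,-0.071,0.011,0]]]' 
python3 -m jog '[[[1,0,0,0,-0.1],[1,0,0,0,-0.2],[1,0,0,0,-0.3],[1,0,0,0,-0.433],[1,0,0,0,-0.433]]]'
python3 plan.py '[[0.645,0.085,0.2,3.208],[0.645,0.085,0.087,3.208],[0.637,0.23,0.087,3.208]]'
python3 -c "
from h import *;snap('wrist','w1');print(w2px('wrist',[[.692,.088,.104],[.601,.081,.104]]))"
```

```text
time: 1.43
tool_pos: [0.645, 0.0852, 0.2013]
tool_rot: [-3.142, -0.001, 2.775]
contact_force: [1.0, 1.9, 1.1]
opening: 0.0917
grip_force: 0.0
time: 1.85
tool_pos: [0.6439, 0.0867, 0.2012]
tool_rot: [3.142, -0.001, -3.071]
contact_force: [0.8, 0.2, -0.1]
opening: 0.0918
grip_force: 0.0
shift [-0.001  -0.0017  0.0012] turn 0.004 len 0.002 rows 1 q6 -1.51
shift [ 0.    -0.     0.113] turn -0.0 len 0.113 rows 3 q6 -1.51
shift [-0.0016  0.1452  0.    ] turn -0.0 len 0.145 rows 4 q6 -1.29
[[276.67797744 275.55742735]
 [274.83990438 157.58339529]]
```

View pics/w1.png

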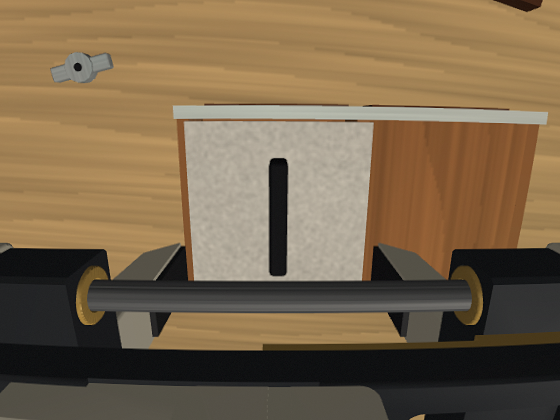

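The black handle bar spans (278,158)-(278,275), within 1 mm of the prediction. I'll grip it and slide the door.

```bash

python3 -m jog '[[[1,0,-0.0015,0.038,0],[1,0,-0.0015,0.076,0],[0,0,-0.0015,0.1,0],[-0.5,0,-0.0015,0.115,0],[-1,0,-0.0015,0.115,0]]]' 25 
python3 -m jog '[[[-1,0,0,0,0],[-1,0,0,0,0],[-1,0,0,0,0],[-1,0,0,0,0],[-1,0,0,0,0]]]' 
python3 -m jog '[[[-1,0,0.02,0,0],[-1,0,0.04,0,0],[-1,0,0.06,0,0],[-1,0,0.08,0,0],[-1,0,0.1,0,0]]]' 
python3 -m jog '[[[-1,0,0.008,0,0],[-1,0,0.016,0,0],[-1,0,0.022,0,0],[-1,0,0.027,0,0],[-1,0,0.027,0,0]]]' 
```

```text
time: 2.32
tool_pos: [0.6429, 0.0854, 0.0841]
tool_rot: [3.141, -0.004, -3.079]
contact_force: [-0.0, -0.2, 1.2]
opening: 0.0762
grip_force: 0.0
time: 2.73
tool_pos: [0.6442, 0.0854, 0.0871]
tool_rot: [3.142, 0.001, -3.076]
contact_force: [0.4, 0.3, -0.5]
opening: 0.0432
grip_force: 0.0
time: 3.15
tool_pos: [0.6379, 0.1852, 0.0871]
tool_rot: [-3.141, 0.001, -3.076]
contact_force: [3.3, -3.3, -0.3]
opening: 0.0136
grip_force: 25.0
time: 3.57
tool_pos: [0.6361, 0.2127, 0.0871]
tool_rot: [3.141, 0.001, -3.075]
contact_force: [4.0, 1.7, 0.0]
opening: 0.0137
grip_force: 25.0
```

```bash

python3 -m jog '[[[-1,0,0.004,0,0],[-1,0,0.008,0,0],[-1,0,0.008,0,0]]]' 
python3 -m jog '[[[-1,0,0.003,0,0],[-1,0,0.005,0,0],[-1,0,0.005,0,0]]]' 
```

```text
time: 3.82
tool_pos: [0.6357, 0.2195, 0.0871]
tool_rot: [-3.14, 0.001, -3.076]
contact_force: [3.7, -2.4, 2.5]
opening: 0.0139
grip_force: 25.0
time: 4.07
tool_pos: [0.6357, 0.2196, 0.087]
tool_rot: [-3.134, -0.0, -3.077]
contact_force: [2.9, -19.9, 4.0]
opening: 0.0135
grip_force: 25.0
```

The door hit its stop at y=0.2195, so it's fully open. Next is the wood offcut.

```bash

python3 -m jog '[[[-1,0,-0.005,0,0],[0,0,-0.005,0,0],[0,0,-0.005,0,0],[0,0,-0.005,0,0]]]'  >/dev/null
python3 -m jog '[[[0,0,0,-0.03,0],[0.5,0,0,-0.06,0],[1,0,0,-0.09,0],[1,0,0,-0.09,0]]]' 
python3 plan.py '[[0.431,0.279,0.175,1.418],[0.431,0.279,0.012,1.418],[0.431,0.279,0.15,1.637],[0.6203,0.1061,0.15,1.637],[0.6203,0.1061,0.027,1.637]]'
```

```text
time: 4.73
tool_pos: [0.6373, 0.2216, 0.1836]
tool_rot: [3.14, 0.01, -3.074]
contact_force: [1.8, 0.5, 0.0]
opening: 0.056
grip_force: 0.0
shift [0.202  0.0712 0.0086] turn 1.791 len 0.214 rows 15 q6 0.73
shift [ 0.    -0.     0.163] turn -0.0 len 0.163 rows 4 q6 0.73
shift [ 0.     0.    -0.138] turn -0.219 len 0.138 rows 4 q6 0.51
shift [-0.185   0.1774  0.    ] turn -0.0 len 0.256 rows 7 q6 0.1
shift [ 0.    -0.     0.123] turn -0.0 len 0.123 rows 3 q6 0.1
```

```bash

python3 -m jog '[[[1,0.04,0.014,0,0.12],[1,0.08,0.028,0,0.24],[1,0.12,0.042,0,0.36],[1,0.16,0.057,0,0.48],[1,0.202,0.071,0.008,0.6]]]'  >/dev/null
python3 -m jog '[[[1,0,0,0,0.12],[1,0,0,0,0.24],[1,0,0,0,0.36],[1,0,0,0,0.48],[1,0,0,0,0.6]]]'  >/dev/null
python3 -m jog '[[[1,0,0,0,0.12],[1,0,0,0,0.24],[1,0,0,0,0.36],[1,0,0,0,0.48],[1,0,0,0,0.591]]]' 
python3 -m jog '[[[1,0,0,0,0],[1,0,0,0,0]]]' 
python3 - <<'E'
from h import *
s=robot.observe();snap('wrist','w2')
c,a=np.array([.431,.279]),-1.724
u=np.array([np.cos(a),np.sin(a)]);v=np.array([-u[1],u[0]])
print(w2px('wrist',[[*(c+i*.033*u+j*.018*v),.02] for i,j in((1,1),(1,-1),(-1,-1),(-1,1))],s).round(), w2px('wrist',[[.637,.2195,.104]],s))
E
```

```text
time: 5.98
tool_pos: [0.4343, 0.2764, 0.1695]
tool_rot: [-3.141, 0.0, 1.412]
contact_force: [0.5, -0.1, -0.0]
opening: 0.0919
grip_force: 0.0
time: 6.15
tool_pos: [0.4345, 0.2762, 0.1696]
tool_rot: [-3.141, 0.0, 1.421]
contact_force: [-0.2, -0.5, -1.0]
opening: 0.0921
grip_force: 0.0
[[296. 230.]
 [257. 230.]
 [256. 157.]
 [298. 157.]] [[574.91483481 260.39841893]]
```

View pics/w2.png

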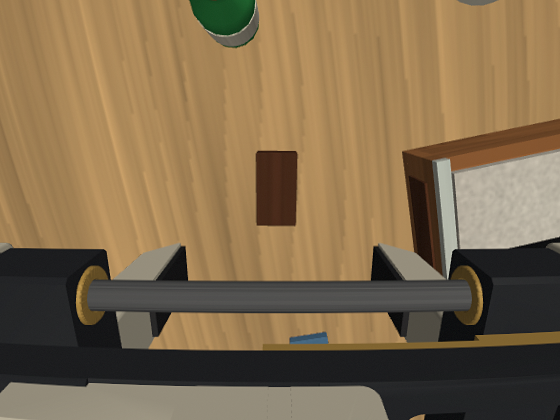

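The wood is at (257-297,151-225), aligned with the fingers and 5 mm further along +y than estimated. I'll grasp it.

```bash
python3 plan.py '[[0.4315,0.283,0.012,1.418]]'
python3 -m jog '[[[1,0.005,-0.004,0.04,0],[1,0.006,-0.004,0.08,0],[1,0.006,-0.004,0.12,0],[0.3,0.006,-0.004,0.145,0],[0.2,0.006,-0.004,0.157,0]]]' 25
python3 -m jog '[[[-1,0,0,0,0],[-1,0,0,0,0],[-1,0,0,0,0],[-1,0,0,0,0],[-1,0,0,0,0]]]'
python3 -m jog '[[[-1,0,0,0,0],[-1,0,0,-0.02,0],[-1,0,0,-0.05,0],[-1,0,0,-0.085,-0.1],[-1,0,0,-0.12,-0.219]]]'
python3 plan.py '[[0.6203,0.1061,0.135,1.637]]'
```

```text
shift [ 0.0063 -0.0041  0.1576] turn 0.003 len 0.158 rows 4 q6 0.73
time: 6.62
tool_pos: [0.4297, 0.2816, 0.0092]
tool_rot: [-3.137, 0.003, 1.42]
contact_force: [-0.4, 0.3, 1.1]
opening: 0.0826
grip_force: 0.0
time: 7.03
tool_pos: [0.4325, 0.2828, 0.0139]
tool_rot: [3.14, -0.001, 1.417]
contact_force: [-0.1, -0.0, -0.0]
opening: 0.0498
grip_force: 0.0
time: 7.45
tool_pos: [0.4315, 0.2822, 0.1343]
tool_rot: [-3.141, 0.0, 1.64]
contact_force: [1.0, 0.4, 0.1]
opening: 0.0163
grip_force: 0.0
shift [-0.1888  0.1761 -0.0007] turn 0.003 len 0.258 rows 7 q6 0.1
```

The fingers were still closing when I lifted, so the grasp missed. I'll open them and measure the wood again.

```bash

python3 -m jog '[[[0.2,0,0,-0.01,0],[0.2,0,0,-0.02,0],[0.2,0,0,-0.02,0.1],[0.2,0,0,-0.02,0.22],[0.2,0,0,-0.02,0.22]]]' 
cat > seg.py <<'E'
from h import *
# find blobs in wrist (or top) image; mask fn on HSV; report world centre, long axis angle, size
def seg(name,lo,hi,z,tag,amin=150,ymax=245,cam='wrist'):
    s=robot.observe();im=robot.read_camera(cam);cv2.imwrite(f'pics/{tag}.png',im[:,:,::-1])
    m=cv2.inRange(cv2.cvtColor(im,cv2.COLOR_RGB2HSV),np.array(lo),np.array(hi));m[ymax:]=0
    m=cv2.morphologyEx(m,cv2.MORPH_OPEN,np.ones((3,3)))
    for c in cv2.findContours(m,cv2.RETR_EXTERNAL,cv2.CHAIN_APPROX_NONE)[0]:
        if cv2.contourArea(c)<amin: continue
        w=px2w(cam,c.reshape(-1,2),z,s)[:,:2].astype(np.float32)
        (cx,cy),(a,b),t=cv2.minAreaRect(w*1000);t=np.radians(t)+(0 if a>=b else np.pi/2)
        print(name,'px',c.reshape(-1,2).min(0),c.reshape(-1,2).max(0),'c',round(cx/1000,4),round(cy/1000,4),'size',round(max(a,b),1),round(min(a,b),1),'long',round(t,3))
E
python3 - <<'E'
from seg import *
im=cv2.imread('pics/w2.png');print(cv2.cvtColor(im,cv2.COLOR_BGR2HSV)[[190,180,100],[275,265,300]])
seg('wood',[0,60,20],[20,255,90],.02,'w3')
E
python3 plan.py '[[0.4315,0.283,0.012,1.418]]'
```

```text
time: 7.87
tool_pos: [0.4315, 0.2822, 0.1523]
tool_rot: [-3.141, 0.001, 1.41]
contact_force: [-0.1, 0.0, 0.4]
opening: 0.0453
grip_force: 0.0
[[ 10 162  74]
 [ 11 165  68]
 [ 17 124 165]]
wood px [413 159] [453 244] c 0.5589 0.2604 size 82.1 26.8 long 1.637
wood px [257 159] [299 237] c 0.4296 0.2847 size 66.9 34.7 long 1.413
shift [ 8.000e-04 -1.000e-04  1.401e-01] turn -0.001 len 0.14 rows 4 q6 0.73
```

```bash
python3 plan.py '[[0.4296,0.2847,0.012,1.418]]'
python3 -m jog '[[[0.5,0.002,-0.002,0.03,0],[0.5,0.002,-0.002,0.07,0],[0.5,0.002,-0.002,0.11,0],[0.5,0.002,-0.002,0.13,0],[0.5,0.002,-0.002,0.14,0]]]' 25
python3 -m jog '[[[-1,0,0,0,0],[-1,0,0,0,0],[-1,0,0,0,0],[-1,0,0,0,0],[-1,0,0,0,0]]]'
python3 -m jog '[[[-1,0,0,0,0],[-1,0,0,0,0],[-1,0,0,0,0],[-1,0,0,0,0],[-1,0,0,-0.01,0]]]'
```

```text
shift [ 0.0022 -0.0022  0.1401] turn -0.001 len 0.14 rows 4 q6 0.74
time: 8.33
tool_pos: [0.4279, 0.2836, 0.0091]
tool_rot: [-3.136, 0.004, 1.419]
contact_force: [-0.4, 0.1, 0.4]
opening: 0.0683
grip_force: 0.0
time: 8.75
tool_pos: [0.4311, 0.2851, 0.0141]
tool_rot: [3.14, -0.001, 1.416]
contact_force: [-0.3, 0.8, 0.2]
opening: 0.0401
grip_force: 0.0
time: 9.17
tool_pos: [0.4296, 0.2844, 0.0223]
tool_rot: [-3.14, 0.001, 1.416]
contact_force: [-1.2, 0.2, -0.5]
opening: 0.0358
grip_force: 25.0
```

```bash

python3 -m jog '[[[-1,0,0,-0.03,0],[-1,0,0,-0.06,0],[-1,0,0,-0.09,-0.07],[-1,0,0,-0.12,-0.15],[-1,0,0,-0.125,-0.219]]]' 40
python3 -m jog '[[[-1,-0.025,0.024,0,0],[-1,-0.05,0.048,0,0],[-1,-0.075,0.072,0,0],[-1,-0.1,0.096,0,0],[-1,-0.125,0.118,0,0]]]'
python3 -m jog '[[[-1,-0.025,0.024,0,0],[-1,-0.05,0.048,0,0],[-1,-0.062,0.058,0,0],[-1,-0.062,0.058,0,0]]]'
python3 plan.py '[[0.6203,0.1061,0.027,1.637]]'
python3 - <<'E'
from h import *
snap('wrist','w4')
E
```

```text
time: 9.58
tool_pos: [0.4324, 0.2858, 0.1536]
tool_rot: [3.133, -0.003, 1.639]
contact_force: [0.7, 1.0, -0.3]
opening: 0.0355
grip_force: 40.0
time: 10.0
tool_pos: [0.5571, 0.1663, 0.1486]
tool_rot: [3.141, -0.0, 1.635]
contact_force: [0.2, 0.0, 0.2]
opening: 0.0354
grip_force: 40.0
time: 10.33
tool_pos: [0.62, 0.1061, 0.148]
tool_rot: [3.14, 0.001, 1.631]
contact_force: [-0.3, 0.0, -0.6]
opening: 0.0361
grip_force: 40.0
shift [-0.      0.0003  0.121 ] turn -0.006 len 0.121 rows 3 q6 0.1
```

View pics/w4.png

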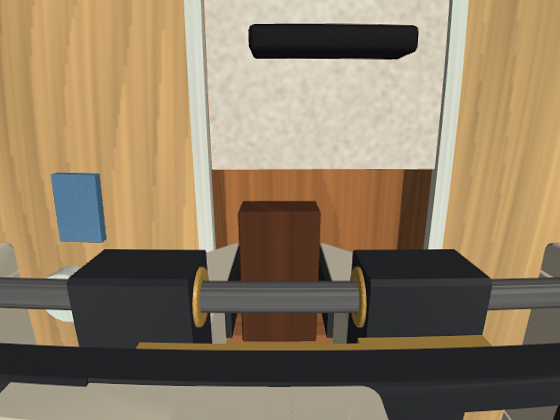

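The wood is held at (240-320,200-340) over the open well, and the door edge is at row 168. I'll lower it 5 mm further from the door.

```bash

python3 -m jog '[[[-1,-0.005,0,0.01,0],[-1,-0.005,0,0.04,0],[-1,-0.005,0,0.07,0],[-1,-0.005,0,0.1,0],[-1,-0.005,0,0.115,0]]]' 
python3 -m jog '[[[-1,0,0,0.002,0],[-1,0,0,0.004,0],[-1,0,0,0.004,0],[-0.1,0,0,0.004,0],[0,0,0,0.004,0]]]' 
python3 -m jog '[[[0,0,0,0,0],[0,0,0,-0.02,0],[0,0,0,-0.06,0],[0,0,0,-0.1,0],[0,0,0,-0.14,0]]]' 
python3 plan.py '[[0.4405,0.0859,0.17,1.603]]'
```

```text
time: 10.8
tool_pos: [0.6148, 0.1054, 0.0289]
tool_rot: [-3.135, -0.0, 1.636]
contact_force: [-0.5, -0.3, 0.2]
opening: 0.0359
grip_force: 40.0
time: 11.22
tool_pos: [0.6191, 0.1047, 0.0305]
tool_rot: [3.139, -0.0, 1.635]
contact_force: [0.9, 0.7, 0.1]
opening: 0.0436
grip_force: 0.0
time: 11.63
tool_pos: [0.618, 0.1043, 0.1709]
tool_rot: [3.141, -0.0, 1.635]
contact_force: [1.0, -0.0, 0.6]
opening: 0.0457
grip_force: 0.0
shift [-0.0071 -0.1783  0.0009] turn 0.032 len 0.178 rows 5 q6 0.16
```

```bash

python3 -m jog '[[[0,-0.0015,-0.036,0,0],[0,-0.003,-0.072,0,0],[0.4,-0.0045,-0.108,0,0],[0.4,-0.006,-0.144,0,0],[0.4,-0.007,-0.178,0,0.032]]]' >/dev/null
python3 -m jog '[[[0.4,0,0,0,0],[0.4,0,0,0,0],[0.4,0,0,0,0]]]' 
python3 - <<'E'
from seg import *
seg('tile',[95,60,40],[120,255,220],.01,'w5')
E
python3 plan.py '[[0.4405,0.0859,0.0105,1.603]]'
```

```text
time: 12.3
tool_pos: [0.4424, 0.086, 0.1699]
tool_rot: [3.138, -0.0, 1.603]
contact_force: [0.4, -0.1, 0.0]
opening: 0.0638
grip_force: 0.0
tile px [257 158] [299 224] c 0.4402 0.0886 size 61.4 38.8 long 1.601
shift [-1.000e-04 -2.200e-03  1.591e-01] turn -0.0 len 0.159 rows 4 q6 0.16
```

```bash
python3 plan.py '[[0.4402,0.0886,0.0105,1.603]]'
python3 -m jog '[[[0.4,0.003,-0.002,0.04,0],[0.4,0.003,-0.002,0.08,0],[0.4,0.003,-0.002,0.12,0],[0.4,0.003,-0.002,0.145,0],[0.4,0.003,-0.002,0.157,0]]]' 25
python3 -m jog '[[[0.4,0,0,0.002,0],[-1,0,0,0.002,0],[-1,0,0,0.002,0],[-1,0,0,0.002,0],[-1,0,0,0.002,0]]]'
python3 -m jog '[[[-1,0,0,0,0],[-1,0,0,0,0],[-1,0,0,0,0],[-1,0,0,0,0],[-1,0,0,-0.005,0]]]'
```

```text
shift [ 0.0027 -0.0024  0.1591] turn -0.0 len 0.159 rows 4 q6 0.17
time: 12.77
tool_pos: [0.4384, 0.0889, 0.0083]
tool_rot: [-3.137, -0.0, 1.603]
contact_force: [-0.3, -0.4, 6.7]
opening: 0.0639
grip_force: 3.9
time: 13.18
tool_pos: [0.4399, 0.089, 0.0097]
tool_rot: [3.141, -0.0, 1.603]
contact_force: [0.4, 0.9, 0.4]
opening: 0.0423
grip_force: 0.1
time: 13.6
tool_pos: [0.4384, 0.0889, 0.0144]
tool_rot: [-3.14, -0.0, 1.603]
contact_force: [-0.2, 0.5, -0.5]
opening: 0.0395
grip_force: 25.0
```

```bash

python3 -m jog '[[[-1,0,0,-0.03,0],[-1,0,0,-0.06,0],[-1,0,0,-0.09,0],[-1,0,0,-0.12,0],[-1,0,0,-0.135,-0.034]]]' 40
python3 plan.py '[[0.6797,0.0559,0.15,1.637]]'
python3 -m jog '[[[-1,-0.006,0.04,0,0],[-1,-0.013,0.08,0,0],[-1,-0.02,0.12,0,0],[-1,-0.027,0.16,0,0],[-1,-0.03,0.2,0,0]]]'
python3 plan.py '[[0.6797,0.0559,0.15,1.637]]'
```

```text
time: 14.02
tool_pos: [0.4402, 0.0891, 0.1535]
tool_rot: [3.136, 0.0, 1.637]
contact_force: [1.1, 0.3, -0.8]
opening: 0.0395
grip_force: 40.0
shift [-0.0489  0.2368  0.0035] turn -0.0 len 0.242 rows 6 q6 0.02
time: 14.43
tool_pos: [0.6421, 0.0714, 0.1503]
tool_rot: [3.141, 0.0, 1.636]
contact_force: [1.3, 0.1, -1.1]
opening: 0.0395
grip_force: 40.0
shift [-0.0179  0.0365  0.0003] turn -0.001 len 0.041 rows 1 q6 0.02
```

```bash

python3 -m jog '[[[-1,-0.01,0.02,0,0],[-1,-0.018,0.036,0,0],[-1,-0.018,0.036,0.0,0],[-1,-0.018,0.036,0.0,0]]]'
python3 plan.py '[[0.6797,0.0559,0.026,1.637]]'
python3 -m jog '[[[-1,0,0,0.02,0],[-1,0,0,0.05,0],[-1,0,0,0.08,0],[-1,0,0,0.105,0],[-1,0,0,0.115,0]]]' 
python3 -m jog '[[[-1,0,0,0.003,0],[-1,0,0,0.006,0],[-1,0,0,0.006,0]]]' 
```

```text
time: 14.77
tool_pos: [0.6774, 0.0563, 0.1492]
tool_rot: [-3.14, -0.0, 1.636]
contact_force: [0.2, 0.4, -0.3]
opening: 0.0394
grip_force: 40.0
shift [-0.0005  0.0023  0.1232] turn -0.001 len 0.123 rows 3 q6 0.02
time: 15.18
tool_pos: [0.6741, 0.0573, 0.0313]
tool_rot: [-3.135, -0.001, 1.637]
contact_force: [-0.6, 0.0, -1.9]
opening: 0.0396
grip_force: 40.0
time: 15.43
tool_pos: [0.6782, 0.0568, 0.0302]
tool_rot: [3.14, 0.0, 1.637]
contact_force: [0.1, -0.1, -0.7]
opening: 0.0391
grip_force: 40.0
```

```bash

python3 -m jog '[[[-1,0,0,0.003,0],[-1,0,0,0.006,0],[-1,0,0,0.006,0],[0,0,0,0.006,0],[0,0,0,0.006,0]]]' 
python3 -m jog '[[[0.1,0,0,0,0],[0.1,0,0,-0.02,0],[0.1,0,0,-0.06,0],[0.1,0,0,-0.1,0],[0.1,0,0,-0.14,0]]]' 
python3 -m jog '[[[0.1,0.02,0,-0.01,0],[0.1,0.04,0,-0.02,0],[0.1,0.04,0,-0.03,0]]]' 
python3 -c "
from h import *;snap('wrist','w6')"
```

```text
time: 15.85
tool_pos: [0.6779, 0.0566, 0.0232]
tool_rot: [3.141, -0.0, 1.637]
contact_force: [1.5, 0.1, -0.7]
opening: 0.045
grip_force: 0.0
time: 16.27
tool_pos: [0.6773, 0.0566, 0.1643]
tool_rot: [-3.141, -0.0, 1.637]
contact_force: [1.1, 0.4, 0.5]
opening: 0.0506
grip_force: 0.0
time: 16.52
tool_pos: [0.6747, 0.0999, 0.1945]
tool_rot: [3.14, -0.002, 1.639]
contact_force: [0.4, 0.6, -1.2]
opening: 0.0502
grip_force: 0.0
```

View pics/w6.png

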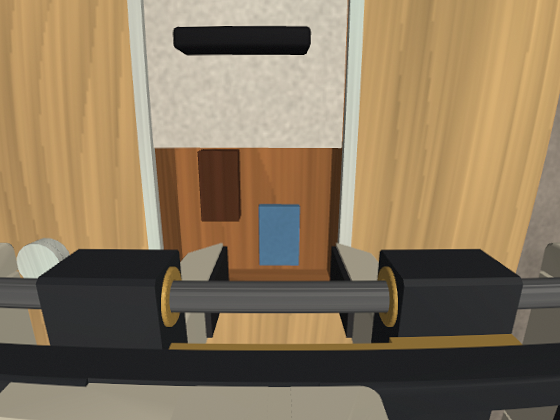

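Both pieces lie flat in the well: the wood at (220,185) and the tile at (279,235). I'll push the door shut by its handle from the far side.

```bash
python3 plan.py '[[0.633,0.26,0.2,1.637],[0.633,0.26,0.09,1.637],[0.6434,0.103,0.09,1.637]]'
python3 -m jog '[[[-0.5,0.04,-0.008,0,0],[-1,0.08,-0.016,0,0],[-1,0.12,-0.024,0,0],[-1,0.15,-0.03,0,0],[-1,0.163,-0.031,0,0]]]' 
python3 -m jog '[[[-1,0,0,0.02,0],[-1,0,0,0.05,0],[-1,0,0,0.08,0],[-1,0,0,0.105,0],[-1,0,0,0.105,0]]]' 
python3 -m jog '[[[-1,-0.02,0,0,0],[-1,-0.04,0,0,0],[-1,-0.06,0,0,0],[-1,-0.08,0,0,0],[-1,-0.1,0,0,0]]]' 
python3 plan.py '[[0.6434,0.103,0.09,1.637]]'
```

```text
shift [ 0.1643 -0.0315 -0.0037] turn 0.002 len 0.167 rows 5 q6 0.32
shift [ 0.   -0.    0.11] turn -0.0 len 0.11 rows 3 q6 0.32
shift [-0.1573 -0.     -0.    ] turn -0.0 len 0.157 rows 4 q6 0.09
time: 16.98
tool_pos: [0.6317, 0.2605, 0.1923]
tool_rot: [-3.14, -0.001, 1.64]
contact_force: [-0.4, 0.1, -0.3]
opening: 0.0216
grip_force: 0.0
time: 17.4
tool_pos: [0.6328, 0.2553, 0.0841]
tool_rot: [-3.138, 0.002, 1.636]
contact_force: [-0.1, 0.0, 1.1]
opening: 0.0004
grip_force: 0.0
time: 17.82
tool_pos: [0.6398, 0.1558, 0.0871]
tool_rot: [-3.14, -0.001, 1.636]
contact_force: [0.8, 3.5, -2.5]
opening: 0.0001
grip_force: 1.5
shift [-0.0529  0.0001 -0.0029] turn -0.001 len 0.053 rows 2 q6 0.09
```

```bash

python3 -m jog '[[[-1,-0.015,0,0,0],[-1,-0.03,0,0,0],[-1,-0.04,0,0,0],[-1,-0.046,0,0,0],[-1,-0.05,0,0,0]]]' 
python3 -m jog '[[[-1,-0.003,0,0,0],[-1,-0.006,0,0,0],[-1,-0.009,0,0,0],[-1,-0.009,0,0,0]]]' 
python3 -m jog '[[[-1,-0.002,0,0,0],[-1,-0.004,0,0,0],[-1,-0.004,0,0,0]]]' 
```

```text
time: 18.23
tool_pos: [0.6433, 0.1066, 0.0878]
tool_rot: [-3.142, -0.0, 1.636]
contact_force: [-0.0, 1.5, -1.6]
opening: 0.0005
grip_force: 0.9
time: 18.57
tool_pos: [0.6439, 0.0983, 0.0879]
tool_rot: [3.141, 0.0, 1.637]
contact_force: [-0.5, -0.5, -0.0]
opening: 0.0002
grip_force: 0.0
time: 18.82
tool_pos: [0.644, 0.0976, 0.088]
tool_rot: [3.141, -0.005, 1.637]
contact_force: [0.7, 11.2, -0.9]
opening: 0.0006
grip_force: 5.7
```

The door stopped with 11 N of contact, so it's shut. Next is the spoke key.

```bash

python3 -m jog '[[[-1,0.01,0,0,0],[-0.5,0.02,0,-0.02,0],[0,0.02,0,-0.05,0],[0,0.02,0,-0.08,0],[0,0.02,0,-0.105,0]]]' 
python3 plan.py '[[0.54,-0.111,0.17,1.88]]'
python3 -m jog '[[[0,-0.04,-0.02,0,0],[0,-0.08,-0.04,0,0],[0,-0.12,-0.06,0,0],[0,-0.16,-0.08,0,0],[0,-0.18,-0.09,0,0]]]' 
python3 plan.py '[[0.54,-0.111,0.17,1.88]]'
```

```text
time: 19.23
tool_pos: [0.6431, 0.1148, 0.1951]
tool_rot: [3.14, 0.001, 1.638]
contact_force: [1.5, -0.2, 0.3]
opening: 0.0224
grip_force: 0.0
shift [-0.2185 -0.1179  0.0251] turn -0.242 len 0.25 rows 6 q6 -0.51
time: 19.65
tool_pos: [0.5636, -0.0732, 0.1932]
tool_rot: [3.141, 0.002, 1.637]
contact_force: [1.0, -0.9, -0.7]
opening: 0.0455
grip_force: 0.0
shift [-0.0361 -0.0261  0.0232] turn -0.243 len 0.05 rows 2 q6 -0.51
```

```bash

python3 -m jog '[[[0,-0.018,-0.013,0.01,-0.1],[0,-0.036,-0.026,0.02,-0.2],[0,-0.036,-0.026,0.023,-0.243],[0,-0.036,-0.026,0.023,-0.243],[0,-0.036,-0.026,0.023,-0.243]]]' 
python3 - <<'E'
from seg import *
s=robot.observe();snap('wrist','w7');print(w2px('wrist',[[.54,-.111,.012],[.635,.075,.074]],s))
E
```

```text
time: 20.07
tool_pos: [0.5415, -0.1088, 0.1701]
tool_rot: [3.141, 0.001, 1.878]
contact_force: [0.4, 1.5, 0.4]
opening: 0.0456
grip_force: 0.0
[[278.45212655 197.2914122 ]
 [499.74084847   1.41795524]]
```

View pics/w7.png

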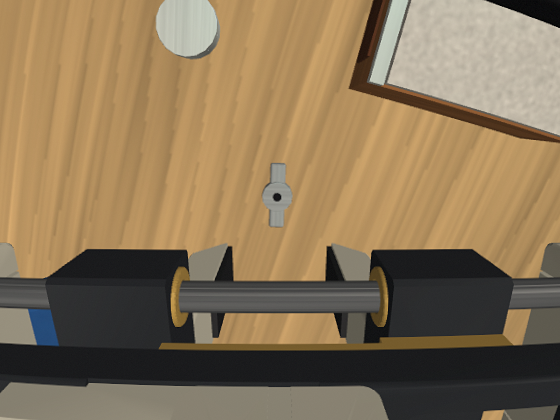

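The key's boss is at (277,197), as predicted, and aligned with the fingers. I'll grasp it.

```bash
python3 plan.py '[[0.54,-0.111,0.0105,1.88]]'
python3 -m jog '[[[0,-0.002,-0.002,0.04,0],[0,-0.002,-0.002,0.08,0],[0,-0.002,-0.002,0.12,0],[0,-0.002,-0.002,0.145,0],[0,-0.002,-0.002,0.155,0]]]' 25
python3 -m jog '[[[0,0,0,0.003,0],[-1,0,0,0.0035,0],[-1,0,0,0.0035,0],[-1,0,0,0.0035,0],[-1,0,0,0.0035,0]]]'
python3 -m jog '[[[-1,0,0,0,0],[-1,0,0,0,0],[-1,0,0,0,0],[-1,0,0,0,0],[-1,0,0,-0.005,0]]]'
```

```text
shift [-0.0019 -0.0025  0.1598] turn -0.001 len 0.16 rows 4 q6 -0.51
time: 20.53
tool_pos: [0.5384, -0.1097, 0.0114]
tool_rot: [-3.137, -0.003, 1.88]
contact_force: [-0.1, 0.7, -0.7]
opening: 0.0459
grip_force: 0.0
time: 20.95
tool_pos: [0.5412, -0.1116, 0.0131]
tool_rot: [3.139, 0.002, 1.88]
contact_force: [0.3, -0.1, 4.7]
opening: 0.0271
grip_force: 25.0
time: 21.37
tool_pos: [0.5401, -0.1113, 0.0168]
tool_rot: [3.141, 0.0, 1.88]
contact_force: [-0.2, 0.9, -0.4]
opening: 0.0266
grip_force: 25.0
```

```bash

python3 -m jog '[[[-1,0,0,-0.03,0],[-1,0,0,-0.06,0],[-1,0,0,-0.09,-0.09],[-1,0,0,-0.12,-0.18],[-1,0,0,-0.145,-0.281]]]' 40
python3 plan.py '[[0.4136,-0.2781,0.16,2.161]]'
python3 -m jog '[[[-1,-0.01,-0.03,0,0],[-1,-0.02,-0.06,0,0],[-1,-0.032,-0.1,0,0],[-1,-0.045,-0.14,0,0],[-1,-0.06,-0.175,0,0]]]'
python3 plan.py '[[0.4136,-0.2781,0.16,2.161]]'
```

```text
time: 21.78
tool_pos: [0.54, -0.1113, 0.1641]
tool_rot: [3.14, 0.002, 2.165]
contact_force: [1.3, -0.3, -0.6]
opening: 0.0262
grip_force: 40.0
shift [-0.0674 -0.1981  0.0041] turn 0.004 len 0.209 rows 6 q6 -1.18
time: 22.2
tool_pos: [0.426, -0.2592, 0.1619]
tool_rot: [-3.141, 0.0, 2.162]
contact_force: [0.8, -1.1, -0.4]
opening: 0.0256
grip_force: 40.0
shift [-0.0088 -0.0208  0.0019] turn 0.001 len 0.023 rows 1 q6 -1.18
```

```bash

python3 -m jog '[[[-1,-0.009,-0.021,0,0],[-1,-0.009,-0.021,0.0,0],[-1,-0.009,-0.021,0.02,0],[-1,-0.009,-0.021,0.05,0],[-1,-0.009,-0.021,0.08,0]]]'
python3 -m jog '[[[-1,0,0,0.02,0],[-1,0,0,0.04,0],[-1,0,0,0.053,0],[-1,0,0,0.056,0],[-1,0,0,0.056,0]]]'
python3 plan.py '[[0.4136,-0.2781,0.022,2.161]]'
python3 -m jog '[[[0,0,0,0,0],[0,0,0,0,0],[0,0,0,0,0],[0,0,0,0,0]]]'
python3 -m jog '[[[0,0,0,-0.03,0],[0,0,0,-0.06,0],[0,0,0,-0.1,0],[0,0,0,-0.14,0],[0,0,0,-0.15,0]]]'
python3 -c "
from h import *
snap('wrist','w8');print(w2px('wrist',[[.4136,-.2781,.017]]))"
```

```text
time: 22.62
tool_pos: [0.4161, -0.2778, 0.0816]
tool_rot: [3.141, 0.003, 2.16]
contact_force: [0.5, -0.4, -1.5]
opening: 0.0264
grip_force: 40.0
time: 23.03
tool_pos: [0.4154, -0.2769, 0.0248]
tool_rot: [-3.141, -0.002, 2.161]
contact_force: [-0.9, 0.7, -0.1]
opening: 0.0263
grip_force: 40.0
shift [-0.0001 -0.0021  0.0028] turn 0.0 len 0.004 rows 1 q6 -1.18
time: 23.37
tool_pos: [0.4159, -0.2779, 0.0261]
tool_rot: [3.141, 0.002, 2.161]
contact_force: [0.1, -0.8, -0.4]
opening: 0.0447
grip_force: 0.0
time: 23.78
tool_pos: [0.4175, -0.2794, 0.1818]
tool_rot: [3.139, 0.01, 2.161]
contact_force: [0.9, -1.4, -0.8]
opening: 0.0457
grip_force: 0.0
[[277.41233109 189.20225083]]
```

View pics/w8.png

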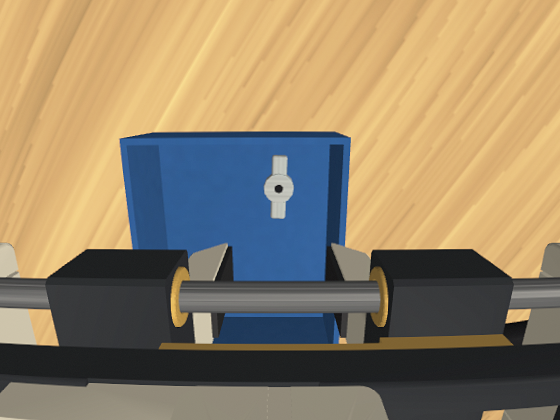

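The key is in the box at (279,188). Now the tin.

```bash
python3 plan.py '[[0.428,0.0036,0.18,2.161]]'
python3 -m jog '[[[0.6,0.037,0.025,0,0],[0.8,0.074,0.05,0,0],[0.8,0.11,0.077,0,0],[0.8,0.14,0.1,0,0],[0.8,0.17,0.12,0,0]]]' 
python3 -m jog '[[[0.8,0.03,0.023,0,0],[0.8,0.05,0.035,0,0],[0.8,0.06,0.043,0,0],[0.8,0.06,0.043,0,0]]]' 
python3 - <<'E'
from h import *
s=robot.observe();im=snap('wrist','w9');print(w2px('wrist',[[.428,.0036,.022]],s))
E
python3 plan.py '[[0.428,0.0036,0.014,2.161]]'
```

```text
shift [0.2294 0.1662 0.0014] turn -0.0 len 0.283 rows 7 q6 -0.58
time: 24.25
tool_pos: [0.4201, -0.0678, 0.1751]
tool_rot: [3.141, -0.0, 2.16]
contact_force: [0.7, 0.8, -0.2]
opening: 0.0745
grip_force: 0.0
time: 24.58
tool_pos: [0.4224, 0.0065, 0.1751]
tool_rot: [3.141, -0.001, 2.164]
contact_force: [0.5, -0.5, -0.4]
opening: 0.0825
grip_force: 0.0
[[283.99628961 203.53869349]]
shift [-0.0043  0.0036  0.1611] turn 0.003 len 0.161 rows 4 q6 -0.58
```

View pics/w9.png

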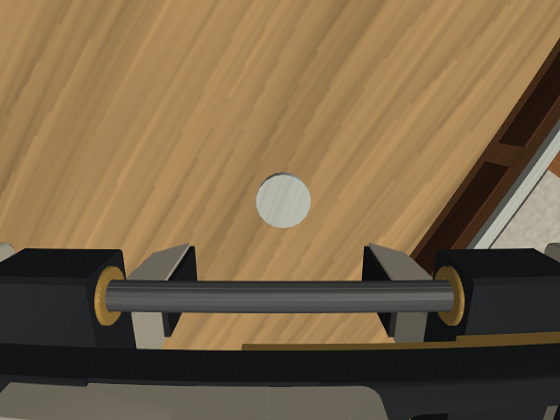

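The tin is at (283,201), within 2 mm of the prediction. I'll grasp it.

```bash

python3 -m jog '[[[0.8,-0.0025,0.0035,0.04,0],[0.8,-0.0025,0.0035,0.08,0],[0.8,-0.0025,0.0035,0.12,0],[0.8,-0.0025,0.0035,0.145,0],[0.8,-0.0025,0.0035,0.16,0]]]' 25
python3 -m jog '[[[-1,0,0,0,0],[-1,0,0,0,0],[-1,0,0,0,0],[-1,0,0,0,0],[-1,0,0,0,0]]]'
python3 -m jog '[[[-1,0,0,0,0],[-1,0,0,0,0],[-1,0,0,0,0],[-1,0,0,0,0],[-1,0,0,-0.005,0]]]'
python3 -m jog '[[[-1,0,0,-0.03,0],[-1,0,0,-0.06,0],[-1,0,0,-0.09,0],[-1,0,0,-0.12,0],[-1,0,0,-0.145,0]]]' 40
python3 plan.py '[[0.4194,-0.3586,0.155,2.161]]'
```

```text
time: 25.05
tool_pos: [0.4254, 0.0031, 0.0124]
tool_rot: [-3.138, -0.003, 2.159]
contact_force: [0.3, 0.5, 0.5]
opening: 0.0828
grip_force: 0.0
time: 25.47
tool_pos: [0.4281, 0.0037, 0.0164]
tool_rot: [3.14, 0.002, 2.161]
contact_force: [0.7, -0.4, -0.7]
opening: 0.0539
grip_force: 0.0
time: 25.88
tool_pos: [0.4271, 0.0041, 0.0204]
tool_rot: [-3.142, -0.0, 2.161]
contact_force: [-0.0, -0.5, -0.5]
opening: 0.0481
grip_force: 25.0
time: 26.3
tool_pos: [0.4272, 0.0042, 0.1678]
tool_rot: [3.14, 0.001, 2.161]
contact_force: [1.4, 0.0, -0.7]
opening: 0.0476
grip_force: 40.0
shift [-0.2971 -0.2084  0.0128] turn 0.0 len 0.363 rows 9 q6 -1.3
```

```bash

python3 -m jog '[[[-1,-0.03,-0.021,0,0],[-1,-0.06,-0.042,0,0],[-1,-0.09,-0.063,0,0],[-1,-0.12,-0.084,0,0],[-1,-0.15,-0.105,0,0]]]' 
python3 -m jog '[[[-1,-0.03,-0.021,0,0],[-1,-0.06,-0.042,0,0],[-1,-0.09,-0.063,0,0],[-1,-0.12,-0.084,0,0],[-1,-0.147,-0.103,0,0]]]' 
python3 plan.py '[[0.4194,-0.3586,0.028,2.161]]'
```

```text
time: 26.72
tool_pos: [0.4229, -0.1804, 0.1658]
tool_rot: [3.141, 0.0, 2.161]
contact_force: [1.7, -0.5, -1.2]
opening: 0.0474
grip_force: 40.0
time: 27.13
tool_pos: [0.4191, -0.3604, 0.1655]
tool_rot: [3.142, 0.0, 2.16]
contact_force: [0.7, -0.3, -0.1]
opening: 0.0477
grip_force: 40.0
shift [0.0013 0.0013 0.1375] turn -0.001 len 0.138 rows 4 q6 -1.3
```

```bash

python3 -m jog '[[[-1,0,0,0.03,0],[-1,0,0,0.06,0],[-1,0,0,0.09,0],[-1,0,0,0.12,0],[-1,0,0,0.139,0]]]' 
python3 -m jog '[[[-1,0,0,0.001,0],[-1,0,0,0.002,0],[0.2,0,0,0.002,0],[0.2,0,0,0.002,0],[0.2,0,0,0.002,0]]]' 
python3 -m jog '[[[0.2,0,0,0,0],[0.2,0,0,-0.03,0],[0.2,0,0,-0.06,0],[0.2,0,0,-0.1,0],[0.2,0,0,-0.14,0]]]'
python3 -m jog '[[[0,0.03,0,0,0],[-0.5,0.06,0,0,0],[-0.5,0.06,0,0,0]]]'
python3 -c "
from h import *
snap('wrist','w10');snap('top','t2');snap('side','s2')"
python3 -c "
import cv2,numpy as np
a=cv2.imread('pics/w10.png');b=cv2.imread('pics/s2.png')[80:320,180:400]
c=cv2.resize(b,None,fx=1.75,fy=1.75);o=np.zeros((420,800,3),np.uint8);o[:315,:420]=cv2.resize(a,(420,315));o[:420,420:800]=c[:420,:380];cv2.imwrite('pics/m1.png',o)"
```

```text
time: 27.55
tool_pos: [0.4185, -0.3572, 0.0237]
tool_rot: [-3.141, -0.004, 2.161]
contact_force: [-0.3, -0.6, -1.0]
opening: 0.0475
grip_force: 40.0
time: 27.97
tool_pos: [0.4204, -0.3591, 0.0259]
tool_rot: [3.141, 0.003, 2.161]
contact_force: [-0.7, -1.1, 0.2]
opening: 0.0549
grip_force: 0.0
time: 28.38
tool_pos: [0.4193, -0.358, 0.166]
tool_rot: [3.142, -0.001, 2.161]
contact_force: [0.1, -0.6, -0.2]
opening: 0.0551
grip_force: 0.0
time: 28.63
tool_pos: [0.3834, -0.3043, 0.165]
tool_rot: [-3.141, -0.004, 2.162]
contact_force: [0.7, 0.2, -0.3]
opening: 0.0392
grip_force: 0.0
```

View pics/m1.png

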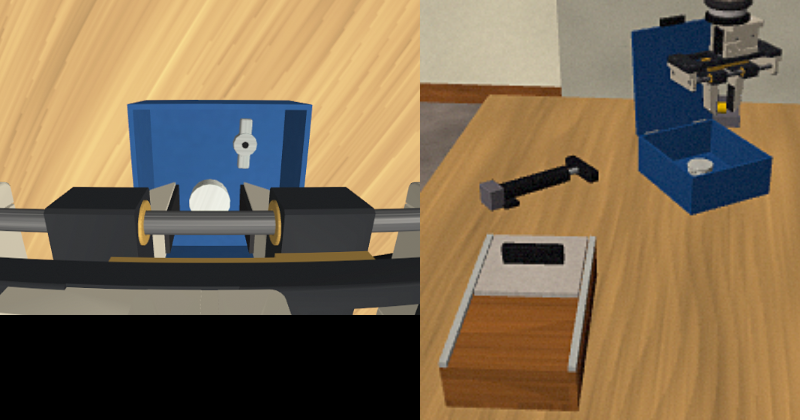

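Both items are in the box, the door is shut, and the lid stands at about 1.72 rad. I'll go over the lid to its back.

```bash
python3 plan.py '[[0.3834,-0.3043,0.335,2.161],[0.5168,-0.4858,0.335,2.161],[0.5168,-0.4858,0.25,2.161]]'
python3 -m jog '[[[-1,0,0,-0.04,0],[-1,0,0,-0.08,0],[-1,0,0,-0.12,0],[-1,0,0,-0.15,0],[-1,0,0,-0.17,0]]]' 
python3 -m jog '[[[-1,0,0,0,0],[-1,-0.02,-0.003,0,0],[-1,-0.04,-0.005,0,0],[-1,-0.06,-0.008,0,0],[-1,-0.08,-0.01,0,0]]]' 
python3 plan.py '[[0.5168,-0.4858,0.335,2.161]]'
```

```text
shift [ 5.800e-03 -1.000e-04 -1.699e-01] turn 0.0 len 0.17 rows 5 q6 -1.26
shift [-0.225   0.0098  0.    ] turn -0.0 len 0.225 rows 6 q6 -1.34
shift [ 0.    -0.     0.085] turn -0.0 len 0.085 rows 3 q6 -1.34
time: 29.2
tool_pos: [0.3873, -0.3101, 0.3382]
tool_rot: [3.141, 0.006, 2.16]
contact_force: [0.4, 0.6, 0.3]
opening: 0.0005
grip_force: 0.0
time: 29.62
tool_pos: [0.423, -0.3821, 0.3331]
tool_rot: [-3.141, -0.001, 2.16]
contact_force: [0.4, 0.5, -1.1]
opening: 0.0005
grip_force: 0.0
shift [-0.1384  0.0203 -0.0019] turn -0.001 len 0.14 rows 4 q6 -1.34
```

```bash

python3 -m jog '[[[-1,-0.03,0.005,-0.002,0],[-1,-0.06,0.01,-0.002,0],[-1,-0.09,0.015,-0.002,0],[-1,-0.12,0.02,-0.002,0],[-1,-0.138,0.02,-0.002,0]]]' 
python3 -m jog '[[[-1,0,0,0,0],[-1,0,0,0,0]]]' 
python3 plan.py '[[0.5168,-0.4858,0.25,2.161]]'; python3 -c "
from h import *;print(robot.observe()['qpos'])"
```

```text
time: 30.03
tool_pos: [0.5176, -0.4861, 0.3332]
tool_rot: [3.142, -0.002, 2.161]
contact_force: [-0.1, 0.6, -0.9]
opening: 0.0003
grip_force: 0.0
time: 30.2
tool_pos: [0.5161, -0.4851, 0.3331]
tool_rot: [-3.141, -0.004, 2.16]
contact_force: [-0.5, -0.0, -0.7]
opening: 0.0007
grip_force: 0.0
shift [-0.001   0.0002  0.0831] turn -0.001 len 0.083 rows 2 q6 -1.34
[-8.62536290e-01  6.94787184e-01  6.71781905e-01  4.59016208e-05
  1.77858169e+00 -1.45194177e+00]
```

```bash

python3 -m jog '[[[-1,0,0,0.03,0],[-1,0,0,0.06,0],[-1,0,0,0.083,0],[-1,0,0,0.083,0]]]' 
cat > lid.py <<'E'
from h import *
ex=np.array([np.cos(-.981),np.sin(-.981)]);c=np.array([.4138,-.3322])
def tcp(a,r=.17,w=.011):
    p=np.array([.1-r*np.cos(a)+.008*np.sin(a)+w,.075+r*np.sin(a)+.008*np.cos(a)+.008]);return p
p,_=pose();b=(p[:2]-c)@ex;q=np.array([b,p[2]]);print('now',q.round(4), 'by',((p[:2]-c)@[-ex[1],ex[0]]).round(4))
for a in np.r_[np.arange(1.6,0,-.1),0]:
    t=tcp(a);d=t-q;print(round(a,2),'bx,z',t.round(4),'tool dx dz',(-d).round(4));q=t
E
python3 lid.py
```

```text
time: 30.53
tool_pos: [0.5139, -0.4818, 0.2476]
tool_rot: [-3.141, -0.01, 2.161]
contact_force: [0.5, 0.7, 0.4]
opening: 0.0005
grip_force: 0.0
now [0.1801 0.2476] by -0.0
1.6 bx,z [0.124  0.2527] tool dx dz [ 0.0561 -0.0051]
1.5 bx,z [0.107  0.2531] tool dx dz [ 0.017  -0.0004]
1.4 bx,z [0.09   0.2519] tool dx dz [0.017  0.0013]
1.3 bx,z [0.0732 0.2489] tool dx dz [0.0168 0.0029]
1.2 bx,z [0.0569 0.2443] tool dx dz [0.0164 0.0046]
1.1 bx,z [0.041  0.2381] tool dx dz [0.0158 0.0062]
1.0 bx,z [0.0259 0.2304] tool dx dz [0.0151 0.0078]
0.9 bx,z [0.0116 0.2211] tool dx dz [0.0143 0.0092]
0.8 bx,z [-0.0017  0.2105] tool dx dz [0.0133 0.0106]
0.7 bx,z [-0.0139  0.1986] tool dx dz [0.0122 0.0119]
0.6 bx,z [-0.0248  0.1856] tool dx dz [0.0109 0.013 ]
0.5 bx,z [-0.0344  0.1715] tool dx dz [0.0096 0.0141]
0.4 bx,z [-0.0425  0.1566] tool dx dz [0.0081 0.015 ]
0.3 bx,z [-0.049   0.1409] tool dx dz [0.0066 0.0157]
0.2 bx,z [-0.054   0.1246] tool dx dz [0.005  0.0163]
0.1 bx,z [-0.0574  0.1079] tool dx dz [0.0033 0.0167]
0.0 bx,z [-0.059  0.091] tool dx dz [0.0016 0.0169]
```

```bash

python3 -m jog '[[[-1,0.015,0,-0.002,0],[-1,0.03,0,-0.003,0],[-1,0.04,0,-0.004,0],[-1,0.048,0,-0.005,0],[-1,0.056,0,-0.005,0]]]' 
python3 -m jog '[[[-1,0.008,0,0,0],[-1,0.017,0,0,0],[-1,0.025,0,0.0005,0],[-1,0.034,0,0.001,0]]]' 
python3 -m jog '[[[-1,0.008,0,0.0015,0],[-1,0.017,0,0.003,0],[-1,0.025,0,0.005,0],[-1,0.033,0,0.0075,0]]]' 
python3 lid.py | head -1
```

```text
time: 30.95
tool_pos: [0.4847, -0.4375, 0.2611]
tool_rot: [3.141, 0.004, 2.161]
contact_force: [1.6, -2.7, 1.2]
opening: 0.0002
grip_force: 0.9
time: 31.28
tool_pos: [0.466, -0.4096, 0.2601]
tool_rot: [3.141, 0.005, 2.161]
contact_force: [0.8, -1.8, 0.7]
opening: 0.0006
grip_force: 1.0
time: 31.62
tool_pos: [0.4477, -0.3822, 0.2526]
tool_rot: [3.141, 0.005, 2.161]
contact_force: [1.2, -1.7, 2.4]
opening: 0.0003
grip_force: 1.0
now [0.0604 0.2526] by 0.0003
```

```bash

python3 -m jog '[[[-1,0.009,0,0.005,0],[-1,0.018,0,0.011,0],[-1,0.026,0,0.016,0],[-1,0.034,0,0.022,0]]]' 
python3 -m jog '[[[-1,0.007,0,0.0045,0],[-1,0.014,0,0.009,0],[-1,0.021,0,0.014,0],[-1,0.028,0,0.02,0]]]' 
python3 -m jog '[[[-1,0.006,0,0.006,0],[-1,0.012,0,0.012,0],[-1,0.018,0,0.018,0],[-1,0.023,0,0.025,0]]]' 
python3 lid.py | head -1
```

```text
time: 31.95
tool_pos: [0.4288, -0.3539, 0.2305]
tool_rot: [3.141, 0.005, 2.161]
contact_force: [0.4, -1.0, 2.7]
opening: 0.0002
grip_force: 0.9
time: 32.28
tool_pos: [0.4134, -0.331, 0.2102]
tool_rot: [3.141, 0.005, 2.161]
contact_force: [0.9, -1.9, 1.4]
opening: 0.0004
grip_force: 0.8
time: 32.62
tool_pos: [0.4001, -0.3111, 0.183]
tool_rot: [3.141, 0.001, 2.161]
contact_force: [0.6, -0.2, 1.9]
opening: 0.0005
grip_force: 0.8
now [-0.0252  0.183 ] by 0.0003
```

Tracking is good. The last part goes slower.

```bash

python3 -m jog '[[[-1,0.005,0,0.005,0],[-1,0.009,0,0.012,0],[-1,0.013,0,0.019,0],[-1,0.017,0,0.026,0]]]' 
python3 -m jog '[[[-1,0.003,0,0.006,0],[-1,0.006,0,0.012,0],[-1,0.009,0,0.018,0],[-1,0.011,0,0.024,0],[-1,0.012,0,0.03,0]]]' 
python3 -m jog '[[[-1,0.001,0,0.004,0],[-1,0.002,0,0.008,0],[-1,0.003,0,0.012,0],[-1,0.004,0,0.016,0],[-1,0.004,0,0.02,0]]]' 
python3 lid.py | head -1
```

```text
time: 32.95
tool_pos: [0.3904, -0.2969, 0.156]
tool_rot: [3.142, -0.0, 2.161]
contact_force: [1.5, -0.7, 0.3]
opening: 0.0004
grip_force: 0.7
time: 33.37
tool_pos: [0.3837, -0.2868, 0.1261]
tool_rot: [3.142, -0.001, 2.161]
contact_force: [-1.2, -0.0, 1.5]
opening: 0.0004
grip_force: 0.7
time: 33.78
tool_pos: [0.3817, -0.2838, 0.1064]
tool_rot: [3.142, -0.0, 2.161]
contact_force: [-0.6, 0.8, 0.6]
opening: 0.0004
grip_force: 0.6
now [-0.0581  0.1064] by 0.0002
```

```bash

python3 -m jog '[[[-1,0,0,0.002,0],[-1,0,0,0.004,0],[-1,0,0,0.006,0],[-1,0,0,0.008,0],[-1,0,0,0.01,0]]]' 
python3 -m jog '[[[-1,0,0,0.0015,0],[-1,0,0,0.003,0],[-1,0,0,0.0045,0],[-1,0,0,0.006,0],[-1,0,0,0.006,0]]]' 
```

```text
time: 34.2
tool_pos: [0.3818, -0.2839, 0.0966]
tool_rot: [3.142, -0.0, 2.161]
contact_force: [-0.4, 1.0, 1.5]
opening: 0.0006
grip_force: 0.6
time: 34.62
tool_pos: [0.3818, -0.2839, 0.0912]
tool_rot: [3.142, 0.0, 2.161]
contact_force: [-0.6, 2.3, 5.0]
opening: 0.0008
grip_force: 2.7
```

```bash

python3 -m jog '[[[-1,0,0,0.001,0],[-1,0,0,0.002,0],[-1,0,0,0.002,0]]]' 
python3 -m jog '[[[-1,0,0,0.001,0],[-1,0,0,0.002,0],[-1,0,0,0.002,0]]]' 
```

```text
time: 34.87
tool_pos: [0.3819, -0.284, 0.0908]
tool_rot: [3.141, 0.001, 2.161]
contact_force: [-5.5, 4.8, 23.1]
opening: 0.0002
grip_force: 11.7
time: 35.12
tool_pos: [0.3819, -0.284, 0.0905]
tool_rot: [3.141, 0.002, 2.161]
contact_force: [-10.6, 9.5, 40.7]
opening: 0.0005
grip_force: 20.6
```

```bash

python3 -m jog '[[[-1,0,0,-0.004,0],[-1,0,0,-0.01,0],[-1,0,0,-0.04,0],[-1,0,0,-0.08,0],[-1,0,0,-0.12,0]]]' >/dev/null
python3 -m jog '[[[-1,-0.03,0.02,-0.02,0],[-1,-0.06,0.05,-0.04,0],[-1,-0.07,0.085,-0.05,0],[-1,-0.07,0.12,-0.06,0],[-1,-0.07,0.155,-0.06,0]]]'
python3 - <<'E'
from h import *
a=snap('top','t3');b=snap('side','s3')
o=np.zeros((600,800,3),np.uint8)
o[:300,:]=cv2.resize(a[140:290,140:540],(800,300),interpolation=cv2.INTER_CUBIC)
o[300:,:400]=cv2.resize(b[80:320,150:470],(400,300),interpolation=cv2.INTER_CUBIC)
o[300:,400:]=cv2.resize(b[130:220,270:390],(400,300),interpolation=cv2.INTER_CUBIC)
cv2.imwrite('pics/m2.png',o[:,:,::-1])
E
```

```text
time: 35.95
tool_pos: [0.5519, -0.2561, 0.2688]
tool_rot: [3.14, 0.004, 2.16]
contact_force: [0.2, -0.6, 0.3]
opening: 0.0003
grip_force: 0.0
```

View pics/m2.png

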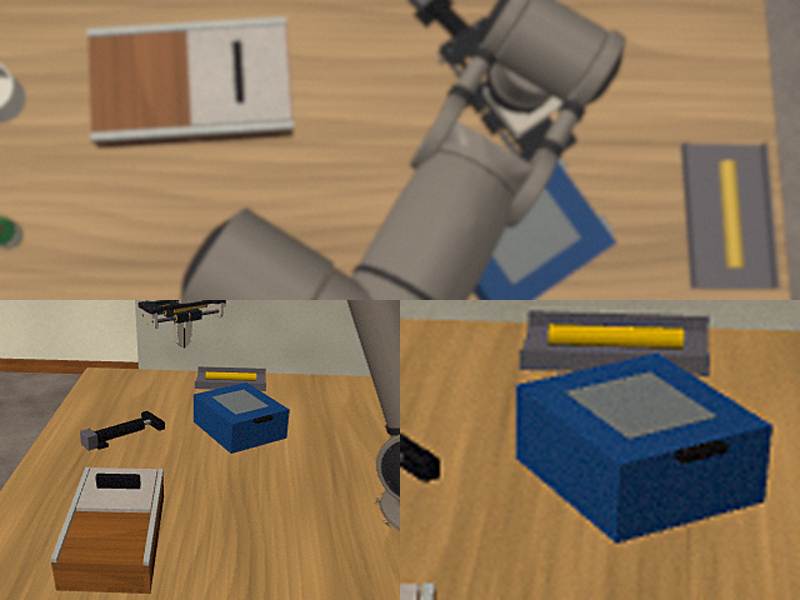

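The lid is flat on the box (600,440), and the door covers the well up to the cabinet's end (290,75). No pieces remain on the bench.

```bash
python3 -c "
from cell import robot;print(robot.hand_in())"
```

```text
the job is handed in; nothing more can be done
None
```

The bench is cleared and the job handed in: the wood offcut and blue tile are in the cabinet with its door shut, the tin and spoke key are in the blue box with its lid lowered gently and closed, and the hand pump, oil bottle and mug were left alone.

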